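Reassemble the washed gas burners

TASK

The parts of the hob's two gas burners have been washed and lie on the drying mat. Put the large burner together first and then the small one: set each slotted crown fully home in the burner seat of its size, then lay the cap of that size flat on top of it, its boss in the crown's well. Leave the upturned cup and the sink plug on the mat where they are.

Things in the scene. Friction and masses are not known exactly. Their poses are not given: they have to be found in the camera images.
- large_crown: Large burner crown: aluminium ring, dark flame slots round its rim, open well in its top (48 mm across, 11 deep). 26 mm high: body 64 mm across from 10 to 26 mm height, below it a collar 48 mm across tapering to 40 at the foot. Loose, stands collar down on the mat. Origin: centre of its underside, z up. Grip the body, fingertips at least 12 mm above the origin, to clear the seat.
- small_crown: Small burner crown: aluminium ring, dark flame slots round its rim, open well in its top (36 mm across, 11 deep). 26 mm high: body 48 mm across from 10 to 26 mm height, below it a collar 36 mm across tapering to 29 at the foot. Loose, stands collar down on the mat. Origin: centre of its underside, z up. Grip the body, fingertips at least 12 mm above the origin, to clear the seat.
- large_cap: Large burner cap: plain dark enamelled disc, no slots, 20 mm high: disc 60 mm across from 8 to 20 mm height, below it a boss 40 mm across tapering to 32 at the foot. Loose, lies boss down on the mat. Origin: centre of its underside, z up. On its crown it lies with its origin 18 mm above the crown's. The disc is narrower than the crown: grip the disc only, fingertips about 10 mm above the origin.
- small_cap: Small burner cap: plain dark enamelled disc, no slots, 20 mm high: disc 44 mm across from 8 to 20 mm height, below it a boss 29 mm across tapering to 23 at the foot. Loose, lies boss down on the mat. Origin: centre of its underside, z up. On its crown it lies with its origin 18 mm above the crown's. The disc is narrower than the crown: grip the disc only, fingertips about 10 mm above the origin.
- large_seat: Large burner seat, fixed on the hob: aluminium ring 72 mm across, 12 mm high, hole 54 mm across right down, in the middle of a flat bright disc 180 mm across. Origin: centre of its underside, z up. It stands on the hob's plate, 10 mm above the worktop. With the large crown home, its body rests on the ring, crown's origin 2 mm above this origin. Near or far seat, hob left or right.
- small_seat: Small burner seat, fixed on the hob: aluminium ring 58 mm across, 12 mm high, hole 42 mm across right down, in the middle of a flat bright disc 120 mm across. Origin: centre of its underside, z up. It stands on the hob's plate, 10 mm above the worktop. With the small crown home, its body rests on the ring, crown's origin 2 mm above this origin. Near or far seat, hob left or right.
- upturned_cup: White ceramic cup standing upside down in the middle of the drying mat (a blue fixed mat, 300 x 260 x 4 mm, beside the hob), 62 mm across its rim below, 56 mm high. Loose; to be left alone. Origin: centre of its underside, z up.
- sink_plug: Black rubber sink plug on the drying mat, 32 mm across, 9 mm high with a 12 mm stub on top (21 mm in all). Loose; to be left alone. Origin: centre of its underside, z up.

How it is judged:
By the outcome, as a careful person would: the job done as asked, in the order asked, and still so for the second after the job is handed in, with the robot touching nothing.
It also fails if it takes over 112 s, if anything falls off the work surface, if the arm or the gripper's body presses on something with over 40 N, if the wrist force passes 120 N, or if a joint passes its speed limit or range.

ROBOT

A 7-joint arm with a two-finger parallel gripper is mounted at the origin on the work surface. World frame = base frame: x ahead of the robot, y to its left, z up, the work surface at z = 0. Lengths are in mm, angles in rad, forces in N, time in s.
With the tool pointing down it reaches from about 425 to 800 mm from the base axis. Payload 8.3 kg.
Tool frame: the origin (TCP) lies midway between the tips of the shut fingers; the grasp point (between the pads) lies 19 mm behind it; z points along the fingers, y is the line along which they close (so a half turn about z gives the same grasp; the last joint's range is limited). The gripper opens to 85 mm and grips with 20 to 120 N. Pads are 22 mm wide; open, the fingers measure 114 mm over their backs; the gripper's body (76 mm by 85 mm) begins 54 mm behind the grasp point. The pads swing forward as they close: fully open they stand 13 mm farther back than shut.
Start: joints at [-1.41, 0.383, 0.016, 1.37, -0.006, 1.388, -0.046], TCP at [138.658, 609.407, 231.279] pointing down, gripper open.
Joint ranges: [-2.95, 2.95], [-0.25, 2.06], [-1.52, 1.56], [0.18, 2.33], [-1.44, 4.58], [0.02, 2.06], [-3.01, 3.01]. Speed limits (rad/s): [2.39, 2.39, 3.01, 3.01, 3.14, 3.14, 3.14].

INTERFACE

Orientations are given as a 3x3 rotation matrix whose columns are the frame's x, y, z axes.
In Python, from plant import arm gives the robot as it stands.
- The arm moves only by the shell command python3 -m pendant 'ROWS' [FORCE]. ROWS is JSON, a list of rows, each a list of 3 entries, a list of its own where there are three numbers: the shift along the tool's x, y, z in units of 0.5 m (1.0 is 0.5 m), then the turn, a rotation vector about the tool's x, y, z in units of 45 degrees (1.0 is 45 degrees), then the opening, from 0 (shut) to 1 (fully open). In form: [[[x, y, z], [wx, wy, wz], grip], ...]. A call has 1 to 12 rows; each row is the pose to reach, as a shift and turn from the pose commanded when the call began, along the tool's axes at that moment; what a row does not reach only later rows make up. A row lasts 1/10 s, in which the tool goes at most 50 mm and 8.59 degrees, less where a joint would pass 70% of its speed; a pose out of reach is approached as far as the arm can. A call with a number of a shift or a turn outside -1 to 1 is refused whole. A call with a gripper value outside its range is refused whole. The fingers move at their own pace and stop on an object; FORCE is the grip in N (left out, the last holds). Time passes only in rows, so rows that repeat a pose let the fingers close. It gives the time, the measured TCP pose, the force, the opening and the grip force at its end, in the units of the state.
- arm.get_state(): the state, without advancing time (a new reading comes with each control period).
- arm.snapshot(name): name is "scene" or "top" or "wrist"; returns a dict with "image" (480x640x3 uint8, red, green, blue), "intrinsics" (3x3 intrinsics, pixels), "R" (3x3) and "t" (3): a world point X has camera coordinates R X + t. Camera axes: x right, y down, z forward; pixel columns grow to the right and rows downward; lengths in mm; the calibration is good to about 2 mm. A picture is of the moment at which its call begins. There is no depth.
- arm.close_job(): hands the job in; it is judged then, once.
The state is a dict: "time": time; "qpos": joint angles; "qvel": joint speeds; "effort": joint torques, N m; "ee_pos": TCP position; "orientation": TCP orientation; "ft_force": force on the tool from outside, world axes, zero at the start; "moment": the same for the moment, N m; "grip_width": finger opening in mm; "finger_force": force on a finger pad.
Only numpy, scipy, OpenCV 4.12 (cv2) and the standard library are available. Lean on these libraries where they do the work, as an engineer would, in place of code of your own. Each camera call takes 0.05 s, during which the arm holds its last target. There are 200 camera calls.

## Working session

There is one attempt and no reset: what is moved stays moved. The work goes in short steps, Python scripts to look and compute and a shell command to move; the robot and the scene stay as the last step left them, time stands still between calls to the robot, and variables do not carry over. Pictures are saved under pics/ and viewed, at most 14 in all, crops included, and the job is handed in when it is done.

```bash
ls; mkdir -p pics
python3 - <<'E'
from plant import arm
import cv2,numpy as np,pickle
d={}
for n in ("top","scene"):
    s=arm.snapshot(n); d[n]=s
    cv2.imwrite(f"pics/{n}0.png",s["image"][:,:,::-1])
    print(n,s["intrinsics"],s["R"],s["t"])
pickle.dump(d,open("d0.pkl","wb"))
st=arm.get_state(); print(st)
E
```

```text
pics
top [[541.59285571   0.         317.79782859]
 [  0.         541.59285571 236.59829822]
 [  0.           0.           1.        ]] [[-0.02892569 -0.9995049   0.0123796 ]
 [-0.99427074  0.02749484 -0.10329435]
 [ 0.10290283 -0.01529654 -0.99457379]] [ 25.97188009 522.39355478 787.680134  ]
scene [[493.09871744   0.         311.93780043]
 [  0.         493.09871744 240.84986641]
 [  0.           0.           1.        ]] [[-0.48359732  0.8751984   0.01270403]
 [ 0.7229144   0.40755052 -0.55794027]
 [-0.49348596 -0.2606345  -0.82978387]] [ 267.10297254 -369.48796079 1292.34800813]
{'time': 0.1, 'qpos': array([-1.40988909,  0.38414671,  0.0163914 ,  1.37105099, -0.00630522,
        1.38823106, -0.04649236]), 'qvel': array([ 0.0005983 , -0.00141065, -0.00010597, -0.00207817,  0.00207695,
        0.00131335,  0.00051655]), 'effort': array([ 3.14141464e-03, -6.29142165e+01,  8.47274344e-01, -3.72753954e+01,
        1.66933145e-02,  1.06436174e-02, -5.21766054e-06]), 'ee_pos': array([138.58255963, 608.96451213, 230.38272742]), 'orientation': array([[-9.75071716e-01,  2.21889637e-01, -3.69680792e-04],
       [ 2.21889944e-01,  9.75070150e-01, -1.74812767e-03],
       [-2.74267094e-05, -1.78657830e-03, -9.99998404e-01]]), 'ft_force': array([-0.71869174,  0.08885601, -0.18360819]), 'moment': array([ 0.00028423, -0.0068956 ,  0.03753675]), 'finger_force': 0.0, 'grip_width': 85.40700134584617}
```

View pics/top0.png

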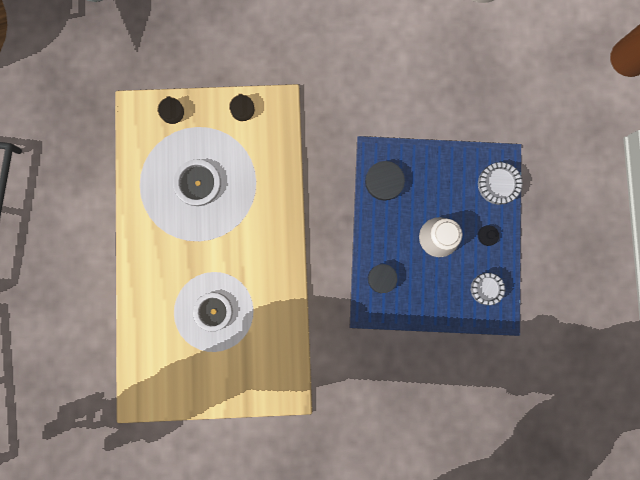

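View pics/scene0.png

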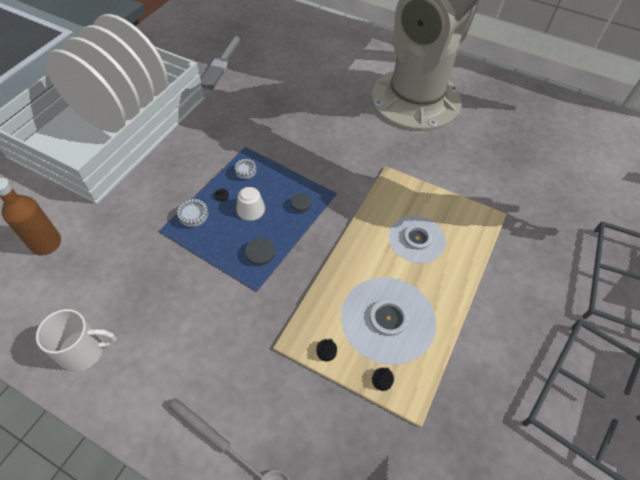

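Top view: large seat (199,183), small seat (213,312), large crown (500,183), small crown (488,289), large cap (385,180), small cap (383,277), cup (445,234), plug (488,235). I'll back-project these and overlay the model circles on enlarged crops.

```bash
cat > h.py <<'E'
import numpy as np,cv2
def back(s,u,v,z):
    K,R,t=map(np.array,(s["intrinsics"],s["R"],s["t"]))
    d=R.T@np.linalg.solve(K,[u,v,1.]); c=-R.T@t
    return c+d*(z-c[2])/d[2]
def proj(s,X):
    K,R,t=map(np.array,(s["intrinsics"],s["R"],s["t"]))
    p=(np.atleast_2d(X)@R.T+t)@K.T; return p[:,:2]/p[:,2:]
def circ(s,img,c,z,d,col,k,o):
    a=np.linspace(0,2*np.pi,60)
    P=proj(s,np.c_[c[0]+d/2*np.cos(a),c[1]+d/2*np.sin(a),0*a+z])
    cv2.polylines(img,[np.round(((P-o)*k+k/2)*8).astype(int)],True,col,1,cv2.LINE_AA,3)
def zoom(s,u,v,w,h,k): return cv2.resize(np.ascontiguousarray(s["image"][v:v+h,u:u+w,::-1]),None,fx=k,fy=k,interpolation=cv2.INTER_CUBIC)
E
cat > m.py <<'E'
from h import *; import pickle
s=pickle.load(open("d0.pkl","rb"))["top"]
O={"lseat":(199,183.5,22,[(22,72),(10.5,180)]),"sseat":(213,312,22,[(22,58),(10.5,120)]),
"lcrown":(500.5,183,30,[(30,64),(30,48)]),"scrown":(488,289,30,[(30,48),(30,36)]),
"lcap":(385,180,24,[(24,60)]),"scap":(383,277.5,24,[(24,44)])}
tiles=[]
for n,(u,v,z,cs) in O.items():
    c=back(s,u,v,z); print(n,c.round(1),np.hypot(*c[:2]).round())
    o=(int(u)-33,int(v)-33); im=zoom(s,*o,66,66,4)
    for zz,d in cs: circ(s,im,c,zz,d,(0,0,255),4,np.array(o))
    for i in range(0,66,10): cv2.putText(im,str(o[0]+i),(i*4,8),0,.3,(0,255,0));cv2.putText(im,str(o[1]+i),(0,i*4+4),0,.3,(0,255,0))
    tiles.append(im)
cv2.imwrite("pics/m1.png",np.vstack([np.hstack(tiles[:3]),np.hstack(tiles[3:])]))
E
python3 m.py
```

```text
lseat [609.8 189.8  22. ] 639.0
sseat [415.  170.3  22. ] 449.0
lcrown [ 596.8 -268.8   30. ] 655.0
scrown [ 437.2 -239.9   30. ] 499.0
lcap [607.3 -94.1  24. ] 615.0
scap [458.9 -84.8  24. ] 467.0
```

View pics/m1.png

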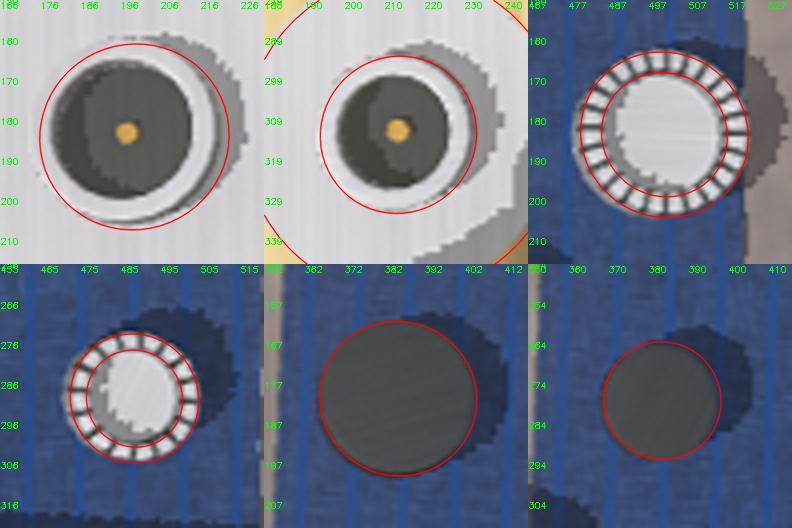

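The caps and crowns fit the overlays. The seat circles are off: hole centres read (196,181.75) for the large seat and (211.5,311.5) for the small one. I'll recompute those and check all six points in the scene camera.

```bash
sed -i 's/(199,183.5,22,\[(22,72),(10.5,180)\])/(196,181.75,22,[(22,72),(22,54),(10.5,180)])/; s/(213,312,22,\[(22,58)/(211.5,311.5,22,[(22,58),(22,42)/' m.py
cat >> m.py <<'E'
q=pickle.load(open("d0.pkl","rb"))["scene"]; o=np.array((155,140))
im=zoom(q,155,140,300,225,2.66)
for n,(u,v,z,cs) in O.items():
    for zz,d in cs: circ(q,im,back(s,u,v,z),zz,d,(0,0,255),2.66,o)
cv2.imwrite("pics/m2.png",im)
E
python3 m.py
```

```text
lseat [612.6 194.3  22. ] 643.0
sseat [415.8 172.5  22. ] 450.0
lcrown [ 596.8 -268.8   30. ] 655.0
scrown [ 437.2 -239.9   30. ] 499.0
lcap [607.3 -94.1  24. ] 615.0
scap [458.9 -84.8  24. ] 467.0
```

View pics/m2.png

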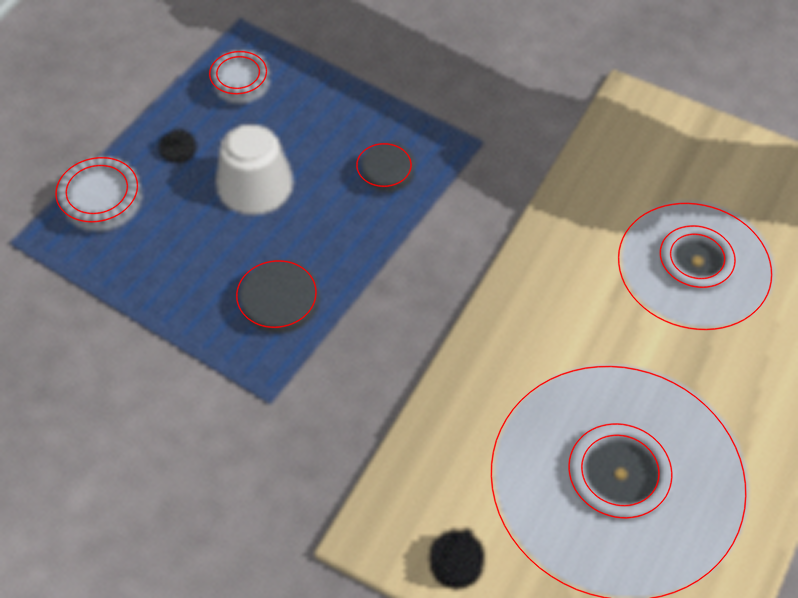

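```bash
python3 -m pendant '[[[-0.95,-0.65,0],[0,0,-0.285],1],[[-0.95,-0.65,0],[0,0,-0.285],1],[[-0.95,-0.65,0],[0,0,-0.285],1],[[-0.95,-0.65,0],[0,0,-0.285],1],[[-0.95,-0.65,0],[0,0,-0.285],1],[[-0.95,-0.65,0],[0,0,-0.285],1],[[-0.95,-0.65,0],[0,0,-0.285],1],[[-0.95,-0.65,0],[0,0,-0.285],1],[[-0.95,-0.65,0],[0,0,-0.285],1],[[-0.95,-0.65,0],[0,0,-0.285],1],[[-0.95,-0.65,0],[0,0,-0.285],1],[[-0.95,-0.65,0],[0,0,-0.285],1]]' 60
python3 -c "
from plant import arm
s=arm.get_state();print(s['orientation'].round(4),s['qpos'].round(2))"
```

```text
time: 1.3
ee_pos: [532.0, 182.0, 231.0]
orientation: [[-1.0, 0.006, 0.0], [0.006, 1.0, -0.002], [-0.0, -0.002, -1.0]]
ft_force: [-0.0, -0.2, 0.7]
grip_width: 85.4
finger_force: 0.0
[[-1.0e+00  5.5e-03  5.0e-04]
 [ 5.5e-03  1.0e+00 -2.0e-03]
 [-5.0e-04 -2.0e-03 -1.0e+00]] [-0.68  0.25  0.35  1.56 -0.09  1.34  1.25]
```

```bash
python3 -m pendant '[[[-0.135,-0.902,0.2],[0,0,0],1],[[-0.135,-0.902,0.2],[0,0,0],1],[[-0.135,-0.902,0.2],[0,0,0],1],[[-0.135,-0.902,0.2],[0,0,0],1],[[-0.135,-0.902,0.2],[0,0,0],1],[[-0.135,-0.902,0.2],[0,0,0],1],[[-0.135,-0.902,0.2],[0,0,0],1],[[-0.135,-0.902,0.2],[0,0,0],1],[[-0.135,-0.902,0.2],[0,0,0],1],[[-0.135,-0.902,0.2],[0,0,0],1],[[-0.135,-0.902,0.2],[0,0,0],1],[[-0.135,-0.902,0.2],[0,0,0],1]]'
python3 - <<'E'
from plant import arm
import cv2
s=arm.get_state();print(s['ee_pos'],s['orientation'].round(4).tolist(),s['qpos'].round(2))
w=arm.snapshot("wrist");cv2.imwrite("pics/w1.png",w["image"][:,:,::-1])
from h import *
print(proj(w,[[596.8,-268.8,30]]))
E
```

```text
time: 2.5
ee_pos: [597.1, -263.3, 130.7]
orientation: [[-1.0, 0.0, -0.001], [0.0, 1.0, 0.001], [0.001, 0.001, -1.0]]
ft_force: [0.3, -0.1, -0.2]
grip_width: 85.8
finger_force: 0.0
[ 597.14731789 -263.25414686  130.71315321] [[-1.0, 0.0, -0.001], [0.0, 1.0, 0.0008], [0.001, 0.0008, -1.0]] [ 0.01  0.55  0.53  1.44 -0.28  1.23  2.13]
[[311.50050146 243.1231255 ]]
```

View pics/w1.png

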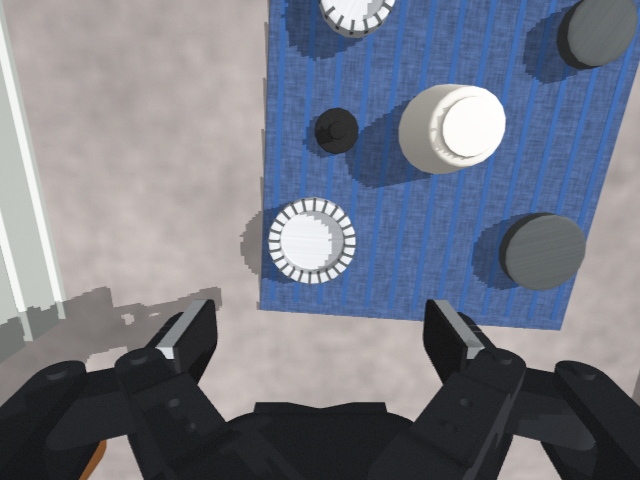

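```bash
python3 -m pendant '[[[0,-0.01,0],[0,0,0],1],[[0,-0.01,0.08],[0,0,0],1],[[0,-0.01,0.14],[0,0,0],1],[[0,-0.01,0.14],[0,0,0],1],[[0,-0.01,0.14],[0,0,0],1],[[0,-0.01,0.14],[0,0,0],1]]'
```

```text
time: 3.15
ee_pos: [598.6, -269.1, 63.7]
orientation: [[-1.0, -0.001, 0.003], [-0.001, 1.0, -0.001], [-0.003, -0.001, -1.0]]
ft_force: [0.5, -0.4, -0.3]
grip_width: 85.5
finger_force: 0.0
```

```bash
python3 -m pendant '[[[0.003,0,0.04],[0,0,0],1],[[0.003,0,0.08],[0,0,0],1],[[0.003,0,0.102],[0,0,0],1],[[0.003,0,0.102],[0,0,0],1],[[0.003,0,0.102],[0,0,0],1],[[0.003,0,0.102],[0,0,0],1]]'
```

```text
time: 3.75
ee_pos: [596.7, -269.4, 11.8]
orientation: [[-1.0, -0.0, 0.002], [-0.0, 1.0, -0.001], [-0.002, -0.001, -1.0]]
ft_force: [1.0, 0.7, -0.2]
grip_width: 85.2
finger_force: 0.0
```

```bash
python3 -m pendant '[[[0,0,0],[0,0,0],0.5],[[0,0,0],[0,0,0],0.5],[[0,0,0],[0,0,0],0.5],[[0,0,0],[0,0,0],0.5],[[0,0,0],[0,0,0],0.5],[[0,0,0],[0,0,0],0.5],[[0,0,0],[0,0,0],0.5],[[0,0,0],[0,0,0],0.5]]' 50
python3 - <<'E'
from plant import arm
import cv2
w=arm.snapshot("wrist");cv2.imwrite("pics/w2.png",w["image"][:,:,::-1])
E
```

```text
time: 4.55
ee_pos: [596.5, -269.3, 11.9]
orientation: [[-1.0, -0.0, 0.002], [-0.0, 1.0, -0.001], [-0.002, -0.001, -1.0]]
ft_force: [-2.4, 0.6, 7.1]
grip_width: 62.1
finger_force: 53.4
```

View pics/w2.png

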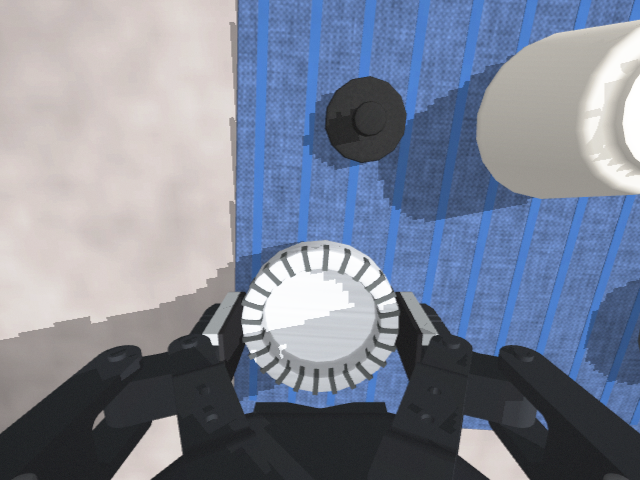

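The crown sits squarely between the pads, centre at about (321,315). Lifting it and carrying it over the large seat.

```bash
python3 -m pendant '[[[0,0,-0.05],[0,0,0],0.5],[[0,0,-0.12],[0,0,0],0.5],[[0,0,-0.2],[0,0,0],0.5],[[0,0.08,-0.22],[0,0,0],0.5],[[0,0.16,-0.22],[0,0,0],0.5],[[-0.01,0.25,-0.22],[0,0,0],0.5],[[-0.02,0.34,-0.22],[0,0,0],0.5],[[-0.03,0.43,-0.22],[0,0,0],0.5],[[-0.03,0.52,-0.22],[0,0,0],0.5],[[-0.03,0.61,-0.22],[0,0,0],0.5],[[-0.03,0.70,-0.22],[0,0,0],0.5],[[-0.03,0.78,-0.22],[0,0,0],0.5]]'
```

```text
time: 5.8
ee_pos: [610.3, 123.9, 120.6]
orientation: [[-1.0, -0.001, 0.0], [-0.001, 1.0, 0.001], [-0.0, 0.001, -1.0]]
ft_force: [0.1, -0.1, 0.1]
grip_width: 62.7
finger_force: 55.3
```

```bash
python3 -m pendant '[[[0,0.07,0],[0,0,0],0.5],[[0,0.12,0],[0,0,0],0.5],[[0,0.147,0],[0,0,0],0.5],[[0,0.147,0],[0,0,0],0.5],[[0,0.147,0],[0,0,0],0.5],[[0,0.147,0],[0,0,0],0.5]]'
```

```text
time: 6.4
ee_pos: [611.2, 191.8, 120.4]
orientation: [[-1.0, 0.003, 0.0], [0.003, 1.0, -0.001], [-0.0, -0.001, -1.0]]
ft_force: [0.6, -0.5, -1.0]
grip_width: 62.3
finger_force: 55.3
```

```bash
python3 -m pendant '[[[-0.002,0.005,0],[0,0,0],0.5],[[-0.002,0.005,0.06],[0,0,0],0.5],[[-0.002,0.005,0.12],[0,0,0],0.5],[[-0.002,0.005,0.15],[0,0,0],0.5],[[-0.002,0.005,0.15],[0,0,0],0.5],[[-0.002,0.005,0.15],[0,0,0],0.5],[[-0.002,0.005,0.15],[0,0,0],0.5]]'
python3 - <<'E'
from plant import arm
import cv2
from h import *
s=arm.snapshot("top"); im=zoom(s,150,135,100,100,5)
circ(s,im,(612.6,194.3),22,72,(0,0,255),5,np.array((150,135)))
p=arm.get_state()['ee_pos'];print(p)
circ(s,im,p,p[2]-7.9+26,64,(0,255,0),5,np.array((150,135)))
cv2.imwrite("pics/t2.png",im)
E
```

```text
time: 7.1
ee_pos: [613.0, 197.2, 47.1]
orientation: [[-1.0, 0.0, 0.003], [0.0, 1.0, 0.001], [-0.003, 0.001, -1.0]]
ft_force: [0.3, 0.5, -0.9]
grip_width: 62.4
finger_force: 55.3
[612.90783199 197.29995952  47.10173155]
```

View pics/t2.png

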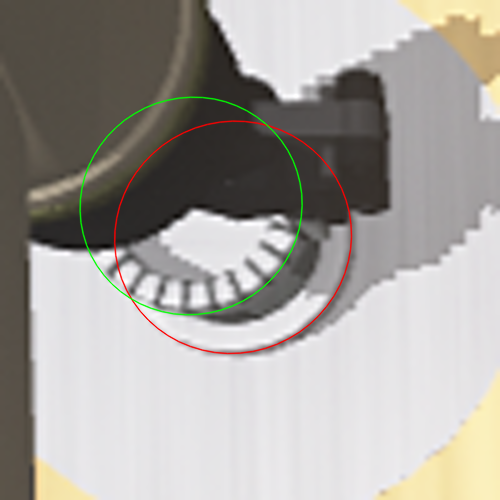

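The crown rim matches the green overlay from the TCP pose (bottom edge near crop (190,312)). It is about 3 mm too far in y, so I'll correct that and go down.

```bash
python3 -m pendant '[[[0.001,-0.006,0],[0,0,0],0.5],[[0.001,-0.006,0.015],[0,0,0],0.5],[[0.001,-0.006,0.03],[0,0,0],0.5],[[0.001,-0.006,0.04],[0,0,0],0.5],[[0.001,-0.006,0.048],[0,0,0],0.5],[[0.001,-0.006,0.052],[0,0,0],0.5],[[0.001,-0.006,0.052],[0,0,0],0.5],[[0.001,-0.006,0.052],[0,0,0],0.5]]'
```

```text
time: 7.95
ee_pos: [611.0, 194.2, 20.0]
orientation: [[-1.0, -0.0, -0.0], [-0.0, 1.0, 0.0], [0.0, 0.0, -1.0]]
ft_force: [-4.8, -1.6, 7.3]
grip_width: 62.5
finger_force: 56.0
```

```bash
python3 -m pendant '[[[0,0,0],[0,0,0],1],[[0,0,0],[0,0,0],1],[[0,0,0],[0,0,0],1],[[0,0,0],[0,0,0],1],[[0,0,-0.03],[0,0,0],1],[[0,0,-0.1],[0,0,0],1],[[0,0,-0.18],[0,0,0],1],[[0,0,-0.2],[0,0,0],1],[[0,0,-0.2],[0,0,0],1]]'
python3 - <<'E'
from plant import arm
import cv2
from h import *
w=arm.snapshot("wrist");cv2.imwrite("pics/w3.png",w["image"][:,:,::-1])
print(arm.get_state()["ee_pos"],proj(w,[[612.6,194.3,38]]))
E
```

```text
time: 8.85
ee_pos: [613.0, 194.5, 122.9]
orientation: [[-1.0, 0.0, 0.005], [0.0, 1.0, 0.002], [-0.005, 0.002, -1.0]]
ft_force: [0.1, -0.6, 1.0]
grip_width: 85.5
finger_force: 0.0
[611.7270852  194.32037399 120.54956198] [[318.6459283  248.66164252]]
```

View pics/w3.png

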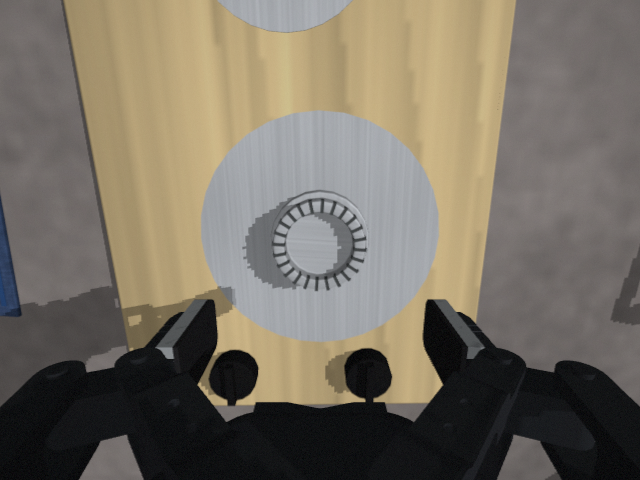

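Run:
```python
from plant import arm
from h import *
w=arm.snapshot("wrist"); s=arm.snapshot("top")
cx,cy=611.,194.3
for z,r in((38,32),(48,32),(10.5,90),(22,36)):
  P=proj(w,[[cx,cy+r,z],[cx,cy-r,z],[cx+r,cy,z],[cx-r,cy,z]]);print(z,r,P.round(1).tolist())
o=np.array((200,180));im=zoom(w,200,180,240,130,3.3)
circ(w,im,(cx,cy),38,64,(0,0,255),3.3,o);circ(w,im,(cx,cy),48,64,(0,255,0),3.3,o)
cv2.imwrite("pics/w4.png",im)
```

```text
38 32 [[366.3, 249.6], [271.8, 249.5], [319.1, 293.1], [319.1, 202.5]]
48 32 [[368.3, 254.1], [269.7, 254.0], [319.0, 299.2], [319.0, 205.1]]
10.5 90 [[438.7, 238.9], [199.6, 238.8], [319.1, 344.3], [319.2, 111.4]]
22 36 [[369.0, 243.1], [269.2, 243.0], [319.1, 289.2], [319.1, 193.0]]
```

View pics/w4.png

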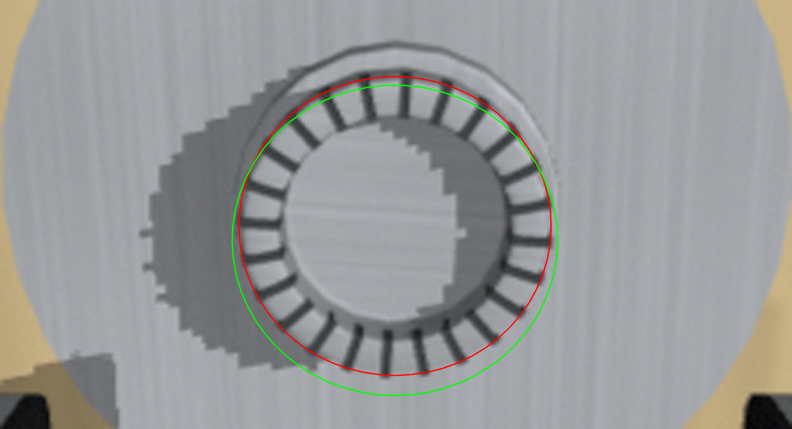

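The red z=38 rim circle fits the crown (crop centre about (395,225)), so the crown is fully home at about (611,194). Next is the large cap.

```bash
python3 -m pendant '[[[0.009,-0.08,0],[0,0,0],1],[[0.009,-0.17,0],[0,0,0],1],[[0.009,-0.26,0],[0,0,0],1],[[0.009,-0.35,0],[0,0,0],1],[[0.009,-0.44,0],[0,0,0],1],[[0.009,-0.52,0],[0,0,0],1],[[0.009,-0.577,0],[0,0,0],1],[[0.009,-0.577,0],[0,0,0],1],[[0.009,-0.577,0.05],[0,0,0],1],[[0.009,-0.577,0.12],[0,0,0],1],[[0.009,-0.577,0.14],[0,0,0],1],[[0.009,-0.577,0.14],[0,0,0],1]]'
```

```text
time: 10.2
ee_pos: [604.8, -93.3, 46.7]
orientation: [[-1.0, -0.001, -0.006], [-0.001, 1.0, 0.0], [0.006, 0.0, -1.0]]
ft_force: [0.1, -0.5, -0.3]
grip_width: 85.6
finger_force: 0.0
```

```bash
python3 -m pendant '[[[0,0,0],[0,0,0],1],[[0,0,0],[0,0,0],1]]'
```

```text
time: 10.4
ee_pos: [607.8, -94.4, 50.9]
orientation: [[-1.0, -0.0, 0.002], [-0.0, 1.0, -0.0], [-0.002, -0.0, -1.0]]
ft_force: [0.3, -0.5, 0.8]
grip_width: 85.2
finger_force: 0.0
```

```bash
python3 -m pendant '[[[0,0,0.03],[0,0,0],1],[[0,0,0.06],[0,0,0],1],[[0,0,0.085],[0,0,0],1],[[0,0,0.085],[0,0,0],1],[[0,0,0.085],[0,0,0],1],[[0,0,0.085],[0,0,0],0.5],[[0,0,0.085],[0,0,0],0.5],[[0,0,0.085],[0,0,0],0.5],[[0,0,0.085],[0,0,0],0.5],[[0,0,0.085],[0,0,0],0.5],[[0,0,0.085],[0,0,0],0.5],[[0,0,0.085],[0,0,0],0.5]]'
```

```text
time: 11.6
ee_pos: [607.4, -94.7, 7.9]
orientation: [[-1.0, 0.0, 0.002], [0.0, 1.0, -0.0], [-0.002, -0.0, -1.0]]
ft_force: [-1.6, 0.4, 4.6]
grip_width: 57.8
finger_force: 54.0
```

```bash
python3 -m pendant '[[[0,0,-0.05],[0,0,0],0.5],[[0,0,-0.12],[0,0,0],0.5],[[0,0,-0.2],[0,0,0],0.5],[[-0.007,0.08,-0.22],[0,0,0],0.5],[[-0.007,0.16,-0.22],[0,0,0],0.5],[[-0.007,0.25,-0.22],[0,0,0],0.5],[[-0.007,0.34,-0.22],[0,0,0],0.5],[[-0.007,0.43,-0.22],[0,0,0],0.5],[[-0.007,0.51,-0.22],[0,0,0],0.5],[[-0.007,0.56,-0.22],[0,0,0],0.5],[[-0.007,0.578,-0.22],[0,0,0],0.5],[[-0.007,0.578,-0.22],[0,0,0],0.5]]'
python3 -m pendant '[[[0,0,0.04],[0,0,0],0.5],[[0,0,0.09],[0,0,0],0.5],[[0,0,0.11],[0,0,0],0.5],[[0,0,0.11],[0,0,0],0.5],[[0,0,0.11],[0,0,0],0.5],[[0,0,0.11],[0,0,0],0.5]]'
```

```text
time: 12.8
ee_pos: [609.7, 196.1, 116.4]
orientation: [[-1.0, -0.003, -0.001], [-0.003, 1.0, 0.0], [0.001, 0.0, -1.0]]
ft_force: [-0.5, -0.1, -2.0]
grip_width: 57.5
finger_force: 54.5
time: 13.4
ee_pos: [611.2, 194.3, 63.3]
orientation: [[-1.0, 0.001, 0.002], [0.001, 1.0, 0.001], [-0.002, 0.001, -1.0]]
ft_force: [0.6, 0.3, -1.8]
grip_width: 57.2
finger_force: 54.4
```

Aligned to within 0.5 mm, so I'm lowering 29.5 mm (0.059).

```bash
python3 -m pendant '[[[0,0,0.015],[0,0,0],0.5],[[0,0,0.03],[0,0,0],0.5],[[0,0,0.042],[0,0,0],0.5],[[0,0,0.05],[0,0,0],0.5],[[0,0,0.055],[0,0,0],0.5],[[0,0,0.059],[0,0,0],0.5],[[0,0,0.059],[0,0,0],0.5],[[0,0,0.059],[0,0,0],0.5]]'
```

```text
time: 14.2
ee_pos: [610.4, 194.7, 33.8]
orientation: [[-1.0, 0.0, 0.0], [0.0, 1.0, 0.001], [-0.0, 0.001, -1.0]]
ft_force: [-5.9, -1.4, 11.5]
grip_width: 57.5
finger_force: 55.9
```

```bash
python3 -m pendant '[[[0,0,0],[0,0,0],1],[[0,0,0],[0,0,0],1],[[0,0,0],[0,0,0],1],[[0,0,0],[0,0,0],1],[[0,0,-0.03],[0,0,0],1],[[0,0,-0.1],[0,0,0],1],[[0,0,-0.17],[0,0,0],1],[[0,0,-0.17],[0,0,0],1],[[0,0,-0.17],[0,0,0],1]]'
python3 - <<'E'
from plant import arm
from h import *
w=arm.snapshot("wrist")
c=(611,194.3)
o=np.array((200,180));im=zoom(w,200,180,240,130,3.3)
circ(w,im,c,50,60,(0,0,255),3.3,o);circ(w,im,c,58,60,(0,255,0),3.3,o)
cv2.imwrite("pics/w5.png",im); print(arm.get_state()["ee_pos"],arm.get_state()["qpos"].round(2))
E
```

```text
time: 15.1
ee_pos: [611.2, 194.8, 119.5]
orientation: [[-1.0, 0.0, 0.003], [0.0, 1.0, 0.001], [-0.003, 0.001, -1.0]]
ft_force: [-0.5, -0.1, -1.0]
grip_width: 85.2
finger_force: 0.0
[610.25935799 194.73278802 117.93831521] [-0.66  0.51  0.42  1.49 -0.22  1.18  1.37]
```

View pics/w5.png

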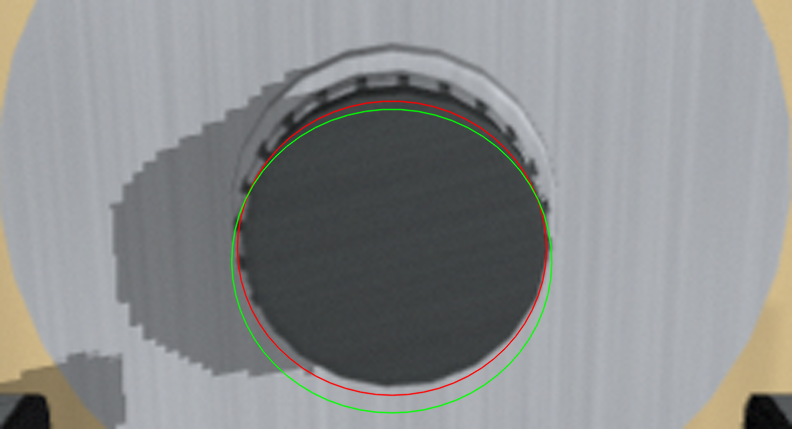

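The cap is concentric and its width matches the z=50 circle (spanning crop x 240 to 548), so it is seated. Next, the small crown.

```bash
python3 -m pendant '[[[0.03,-0.08,0],[0,0,0],1],[[0.066,-0.165,0],[0,0,0],1],[[0.1,-0.25,0],[0,0,0],1],[[0.134,-0.335,0],[0,0,0],1],[[0.168,-0.42,0],[0,0,0],1],[[0.2,-0.505,0],[0,0,0],1],[[0.236,-0.59,0],[0,0,0],1],[[0.27,-0.675,0],[0,0,0],1],[[0.304,-0.76,0],[0,0,0],1],[[0.336,-0.84,0],[0,0,0],1],[[0.347,-0.869,0],[0,0,0],1],[[0.347,-0.869,0],[0,0,0],1]]'
python3 -m pendant '[[[0,0,0.05],[0,0,0],1],[[0,0,0.1],[0,0,0],1],[[0,0,0.12],[0,0,0],1],[[0,0,0.12],[0,0,0],1],[[0,0,0.12],[0,0,0],1],[[0,0,0.12],[0,0,0],1]]'
python3 - <<'E'
from plant import arm
from h import *
w=arm.snapshot("wrist");s=arm.get_state()
cv2.imwrite("pics/w6.png",w["image"][:,:,::-1]);print(s["ee_pos"],s["qpos"].round(2),proj(w,[[437.2,-239.9,30]]))
E
```

```text
time: 16.35
ee_pos: [434.4, -242.7, 116.7]
orientation: [[-1.0, 0.006, -0.002], [0.006, 1.0, -0.001], [0.002, -0.001, -1.0]]
ft_force: [0.2, 0.6, -1.1]
grip_width: 85.4
finger_force: 0.0
time: 16.95
ee_pos: [437.6, -240.0, 58.3]
orientation: [[-1.0, -0.0, 0.001], [-0.0, 1.0, -0.0], [-0.001, -0.0, -1.0]]
ft_force: [0.5, -0.4, 0.4]
grip_width: 85.3
finger_force: 0.0
[ 437.54089515 -240.06132977   58.33414975] [-0.1   0.32  0.63  1.95 -0.23  0.95  2.22] [[319.14913805 280.22792229]]
```

View pics/w6.png

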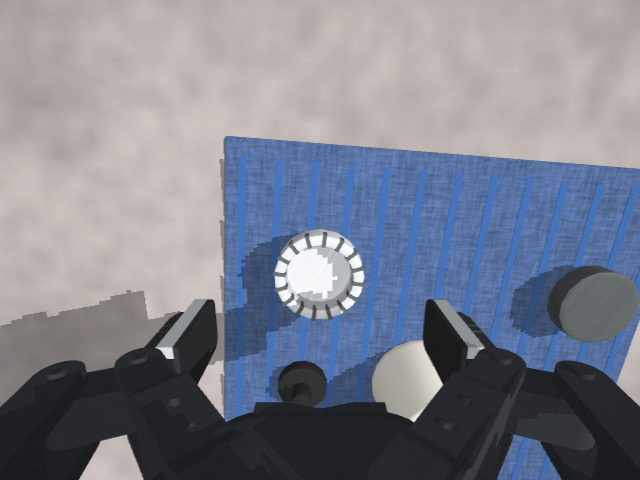

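The small crown is centred at (319.5,275), close to the prediction and carrying the same small bias as before. Going down and gripping.

```bash
python3 -m pendant '[[[0,0,0.03],[0,0,0],1],[[0,0,0.06],[0,0,0],1],[[0,0,0.09],[0,0,0],1],[[0,0,0.09],[0,0,0],1],[[0,0,0.09],[0,0,0],1],[[0,0,0.09],[0,0,0],0.3],[[0,0,0.09],[0,0,0],0.3],[[0,0,0.09],[0,0,0],0.3],[[0,0,0.09],[0,0,0],0.3],[[0,0,0.09],[0,0,0],0.3],[[0,0,0.09],[0,0,0],0.3],[[0,0,0.09],[0,0,0],0.3]]'
python3 -m pendant '[[[0,0,0],[0,0,0],0.3],[[0,0,0],[0,0,0],0.3]]'
```

```text
time: 18.2
ee_pos: [437.3, -240.1, 13.4]
orientation: [[-1.0, -0.0, 0.001], [-0.0, 1.0, 0.0], [-0.001, 0.0, -1.0]]
ft_force: [-2.8, 1.8, 9.8]
grip_width: 45.6
finger_force: 49.9
time: 18.4
ee_pos: [437.3, -240.1, 13.4]
orientation: [[-1.0, -0.0, 0.001], [-0.0, 1.0, 0.0], [-0.001, 0.0, -1.0]]
ft_force: [-2.4, 1.3, 9.2]
grip_width: 45.8
finger_force: 49.9
```

```bash
python3 -m pendant '[[[0,0,-0.05],[0,0,0],0.3],[[0,0,-0.12],[0,0,0],0.3],[[0,0,-0.2],[0,0,0],0.3],[[-0.03,0.07,-0.21],[0,0,0],0.3],[[-0.06,0.15,-0.21],[0,0,0],0.3],[[-0.1,0.23,-0.21],[0,0,0],0.3],[[-0.12,0.32,-0.21],[0,0,0],0.3],[[-0.12,0.41,-0.21],[0,0,0],0.3],[[-0.12,0.5,-0.21],[0,0,0],0.3],[[-0.1,0.59,-0.21],[0,0,0],0.3],[[-0.07,0.67,-0.21],[0,0,0],0.3],[[-0.03,0.74,-0.21],[0,0,0],0.3]]'
```

```text
time: 19.6
ee_pos: [451.3, 132.3, 117.6]
orientation: [[-1.0, -0.001, 0.001], [-0.001, 1.0, 0.0], [-0.001, 0.0, -1.0]]
ft_force: [-0.1, 0.9, 0.3]
grip_width: 45.9
finger_force: 52.1
```

```bash
python3 -m pendant '[[[0.05,0.06,0],[0,0,0],0.3],[[0.073,0.085,0],[0,0,0],0.3],[[0.073,0.085,0],[0,0,0],0.3],[[0.073,0.085,0.05],[0,0,0],0.3],[[0.073,0.085,0.1],[0,0,0],0.3],[[0.073,0.085,0.12],[0,0,0],0.3],[[0.073,0.085,0.12],[0,0,0],0.3],[[0.073,0.085,0.12],[0,0,0],0.3],[[0.073,0.085,0.12],[0,0,0],0.3]]'
```

```text
time: 20.5
ee_pos: [416.2, 172.7, 58.4]
orientation: [[-1.0, 0.0, 0.002], [0.0, 1.0, 0.001], [-0.002, 0.001, -1.0]]
ft_force: [-0.4, -0.6, -0.2]
grip_width: 45.8
finger_force: 52.1
```

```bash
python3 -m pendant '[[[0,0,0.02],[0,0,0],0.3],[[0,0,0.04],[0,0,0],0.3],[[0,0,0.055],[0,0,0],0.3],[[0,0,0.064],[0,0,0],0.3],[[0,0,0.07],[0,0,0],0.3],[[0,0,0.074],[0,0,0],0.3],[[0,0,0.074],[0,0,0],0.3],[[0,0,0.074],[0,0,0],0.3]]'
```

```text
time: 21.3
ee_pos: [414.9, 172.4, 21.3]
orientation: [[-1.0, 0.0, -0.001], [0.0, 1.0, 0.0], [0.001, 0.0, -1.0]]
ft_force: [-7.9, -4.8, 19.7]
grip_width: 45.9
finger_force: 54.1
```

```bash
python3 -m pendant '[[[0,0,0],[0,0,0],1],[[0,0,0],[0,0,0],1],[[0,0,0],[0,0,0],1],[[0,0,0],[0,0,0],1],[[0,0,0],[0,0,0],1],[[0,0,-0.03],[0,0,0],1],[[0,0,-0.1],[0,0,0],1],[[0,0,-0.18],[0,0,0],1],[[0,0,-0.2],[0,0,0],1],[[0,0,-0.2],[0,0,0],1],[[0,0,-0.2],[0,0,0],1]]'
python3 - <<'E'
from plant import arm
from h import *
w=arm.snapshot("wrist")
c=(415,172.4)
o=np.array((200,180));im=zoom(w,200,180,240,130,3.3)
circ(w,im,c,38,48,(0,0,255),3.3,o);circ(w,im,c,48,48,(0,255,0),3.3,o)
cv2.imwrite("pics/w7.png",im); print(arm.get_state()["ee_pos"],arm.get_state()["qpos"].round(2))
E
```

```text
time: 22.4
ee_pos: [414.7, 172.5, 119.4]
orientation: [[-1.0, -0.0, -0.001], [-0.0, 1.0, -0.0], [0.001, -0.0, -1.0]]
ft_force: [0.3, -0.1, -1.1]
grip_width: 85.4
finger_force: 0.0
[414.31176827 172.22292104 118.88769778] [-0.82  0.1   0.37  2.   -0.04  1.06  1.15]
```

View pics/w7.png

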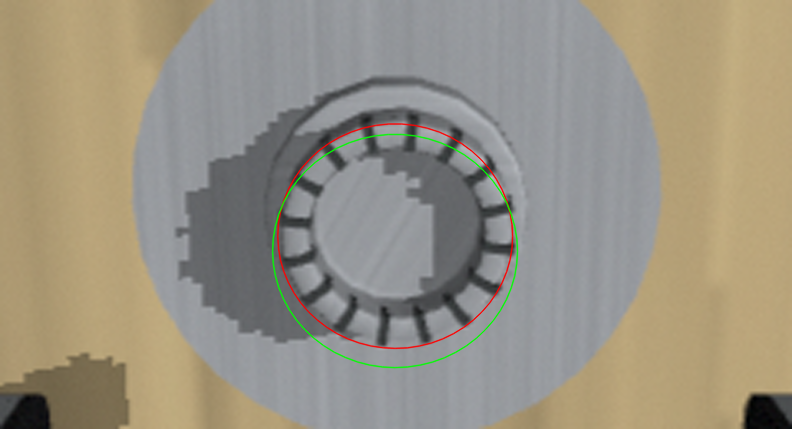

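The rim fits the z=38 circle, so the small crown is home. Now the small cap.

```bash
python3 -m pendant '[[[-0.05,-0.06,0],[0,0,0],1],[[-0.088,-0.14,0],[0,0,0],1],[[-0.088,-0.23,0],[0,0,0],1],[[-0.088,-0.32,0],[0,0,0],1],[[-0.088,-0.41,0],[0,0,0],1],[[-0.088,-0.48,0],[0,0,0],1],[[-0.088,-0.514,0],[0,0,0],1],[[-0.088,-0.514,0.05],[0,0,0],1],[[-0.088,-0.514,0.1],[0,0,0],1],[[-0.088,-0.514,0.14],[0,0,0],1],[[-0.088,-0.514,0.14],[0,0,0],1],[[-0.088,-0.514,0.14],[0,0,0],1]]'
python3 -m pendant '[[[0,0,0],[0,0,0],1],[[0,0,0],[0,0,0],1]]'
```

```text
time: 23.65
ee_pos: [458.3, -84.6, 49.6]
orientation: [[-1.0, 0.0, -0.003], [0.0, 1.0, -0.001], [0.003, -0.001, -1.0]]
ft_force: [-0.3, -0.0, -0.1]
grip_width: 85.0
finger_force: 0.0
time: 23.85
ee_pos: [459.9, -84.4, 51.2]
orientation: [[-1.0, -0.0, 0.002], [-0.0, 1.0, 0.0], [-0.002, 0.0, -1.0]]
ft_force: [0.2, 0.6, 0.1]
grip_width: 85.1
finger_force: 0.0
```

```bash
python3 -m pendant '[[[0.002,0,0.03],[0,0,0],1],[[0.002,0,0.06],[0,0,0],1],[[0.002,0,0.08],[0,0,0],1],[[0.002,0,0.08],[0,0,0],1],[[0.002,0,0.08],[0,0,0],0.25],[[0.002,0,0.08],[0,0,0],0.25],[[0.002,0,0.08],[0,0,0],0.25],[[0.002,0,0.08],[0,0,0],0.25],[[0.002,0,0.08],[0,0,0],0.25],[[0.002,0,0.08],[0,0,0],0.25],[[0.002,0,0.08],[0,0,0],0.25],[[0.002,0,0.08],[0,0,0],0.25]]'
python3 -m pendant '[[[0,0,0],[0,0,0],0.25],[[0,0,0],[0,0,0],0.25]]'
```

```text
time: 25.05
ee_pos: [458.8, -84.4, 11.3]
orientation: [[-1.0, 0.0, 0.001], [0.0, 1.0, 0.0], [-0.001, 0.0, -1.0]]
ft_force: [-2.0, 0.0, 9.2]
grip_width: 41.8
finger_force: 49.5
time: 25.25
ee_pos: [458.8, -84.5, 11.3]
orientation: [[-1.0, 0.0, 0.001], [0.0, 1.0, 0.0], [-0.001, 0.0, -1.0]]
ft_force: [-2.8, -0.8, 9.1]
grip_width: 41.6
finger_force: 49.5
```

```bash
python3 -m pendant '[[[0,0,-0.05],[0,0,0],0.25],[[0,0,-0.12],[0,0,0],0.25],[[0,0,-0.2],[0,0,0],0.25],[[0,0.08,-0.21],[0,0,0],0.25],[[0,0.17,-0.21],[0,0,0],0.25],[[0,0.26,-0.21],[0,0,0],0.25],[[0.02,0.35,-0.21],[0,0,0],0.25],[[0.05,0.43,-0.21],[0,0,0],0.25],[[0.08,0.49,-0.21],[0,0,0],0.25],[[0.088,0.514,-0.21],[0,0,0],0.25],[[0.088,0.514,-0.21],[0,0,0],0.25],[[0.088,0.514,-0.21],[0,0,0],0.25]]'
python3 -m pendant '[[[0,0,0.04],[0,0,0],0.25],[[0,0,0.08],[0,0,0],0.25],[[0,0,0.1],[0,0,0],0.25],[[0,0,0.1],[0,0,0],0.25],[[0,0,0.1],[0,0,0],0.25],[[0,0,0.1],[0,0,0],0.25]]'
```

```text
time: 26.45
ee_pos: [414.8, 171.4, 115.4]
orientation: [[-1.0, 0.001, 0.0], [0.001, 1.0, -0.0], [-0.0, -0.0, -1.0]]
ft_force: [0.7, -0.3, -1.2]
grip_width: 41.6
finger_force: 51.4
time: 27.05
ee_pos: [415.0, 172.5, 66.2]
orientation: [[-1.0, 0.001, 0.001], [0.001, 1.0, 0.001], [-0.001, 0.001, -1.0]]
ft_force: [0.0, 0.4, -1.1]
grip_width: 41.6
finger_force: 51.4
```

Lowering 29 mm (0.058).

```bash
python3 -m pendant '[[[0,0,0.015],[0,0,0],0.25],[[0,0,0.03],[0,0,0],0.25],[[0,0,0.042],[0,0,0],0.25],[[0,0,0.05],[0,0,0],0.25],[[0,0,0.054],[0,0,0],0.25],[[0,0,0.057],[0,0,0],0.25],[[0,0,0.057],[0,0,0],0.25],[[0,0,0.057],[0,0,0],0.25]]'
```

```text
time: 27.85
ee_pos: [413.9, 172.4, 37.3]
orientation: [[-1.0, 0.0, -0.001], [0.0, 1.0, 0.0], [0.001, 0.0, -1.0]]
ft_force: [-3.4, -2.6, 10.0]
grip_width: 41.6
finger_force: 52.3
```

```bash
python3 -m pendant '[[[0,0,0],[0,0,0],1],[[0,0,0],[0,0,0],1],[[0,0,0],[0,0,0],1],[[0,0,0],[0,0,0],1],[[0,0,0],[0,0,0],1],[[0,0,-0.03],[0,0,0],1],[[0,0,-0.1],[0,0,0],1],[[0,0,-0.18],[0,0,0],1],[[-0.05,-0.07,-0.2],[0,0,0],1],[[-0.1,-0.15,-0.2],[0,0,0],1],[[-0.15,-0.23,-0.2],[0,0,0],1],[[-0.2,-0.3,-0.2],[0,0,0],1]]'
python3 -m pendant '[[[0,-0.09,-0.05],[0,0,0],1],[[0,-0.18,-0.1],[0,0,0],1],[[0,-0.26,-0.1],[0,0,0],1],[[0,-0.35,-0.1],[0,0,0],1],[[0,-0.44,-0.1],[0,0,0],1],[[0,-0.5,-0.1],[0,0,0],1],[[0,-0.5,-0.1],[0,0,0],1],[[0,-0.5,-0.1],[0,0,0],1]]'
python3 - <<'E'
from plant import arm
from h import *
q=arm.snapshot("scene");o=np.array((320,190))
im=zoom(q,320,190,160,170,3.5)
for c,D,d in(((611,194.3),64,60),((415,172.4),48,44)):
  circ(q,im,c,38,D,(0,0,255),3.5,o);circ(q,im,c,50,d,(0,255,0),3.5,o)
im2=zoom(q,155,140,150,170,1.5)
im[-255:,:225]=np.where(True,im2,0)
cv2.imwrite("pics/f1.png",im)
E
```

```text
time: 29.05
ee_pos: [515.0, 20.6, 137.2]
orientation: [[-1.0, 0.0, 0.001], [0.0, 1.0, 0.0], [-0.001, 0.0, -1.0]]
ft_force: [0.6, -0.3, 0.1]
grip_width: 85.4
finger_force: 0.0
time: 29.85
ee_pos: [513.9, -227.9, 186.5]
orientation: [[-1.0, 0.002, -0.001], [0.002, 1.0, -0.0], [0.001, -0.0, -1.0]]
ft_force: [0.4, 1.5, -0.0]
grip_width: 85.3
finger_force: 0.0
```

View pics/f1.png

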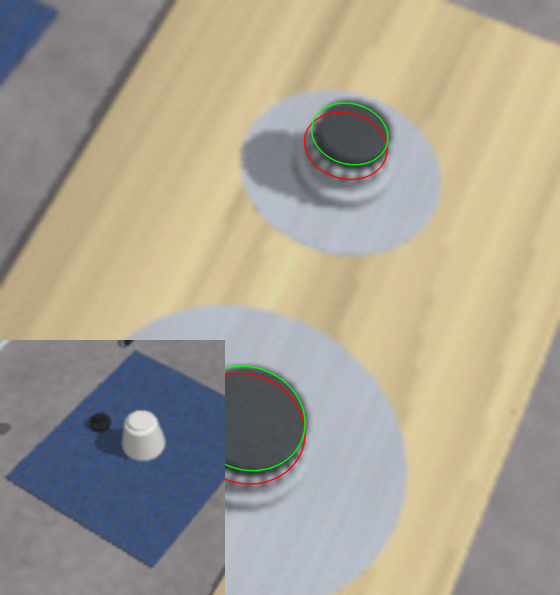

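Both burners are assembled: the caps lie flat at crop (350,135) and (250,418), matching the predicted top circles. The cup and plug are untouched. Handing in.

```bash
python3 -c "
from plant import arm
print(arm.close_job())"
```

```text
the job is handed in; nothing more can be done
None
```

I put the large burner together first and then the small one: both crowns are home in their seats with their caps flat on top, the cup and plug were not moved, and I handed the job in at about 30 s of robot time (no verdict came back).

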